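# Point out the misprinted plate

### The arm

A 6-joint arm with a two-finger parallel gripper is mounted at the origin on the work surface. World frame = base frame: x ahead of the robot, y to its left, z up, the work surface at z = 0. Lengths are in m, angles in degrees, forces in N, time in s.
With the tool pointing down it reaches from about 0.275 to 0.875 m from the base axis. Payload 12.5 kg.
Tool frame: the origin (TCP) lies between the finger pads, 19 mm behind the fingertips; this is the grasp point; z points along the fingers, y is the line along which they close (so a half turn about z gives the same grasp; the last joint's range is limited). The gripper opens to 85 mm and grips with 20 to 120 N. Pads are 22 mm wide; open, the fingers measure 114 mm over their backs; the gripper's body (76 mm by 85 mm) begins 54 mm behind the grasp point. The pads swing forward as they close: fully open they stand 13 mm farther back than shut.
Start: joints at [-72.915, 20.094, 94.641, -0, 65.266, -4.847], TCP at [0.205, -0.51, 0.25] pointing down, gripper open.
Joint ranges: [-157.81, 157.81], [-45, 120.19], [0.68, 151.7], [-89.99, 269.99], [4.06, 180], [-164.3, 164.3]. Speed limits (degrees/s): [127.2, 127.2, 159.86, 180, 180, 180].

### API

Orientations are given as a 3x3 rotation matrix whose columns are the frame's x, y, z axes.
In Python, from plant import read_state, optics, r gives the robot as it stands. The module is installed in compiled form; this text tells all that it offers.
- The arm moves only by the tool move_arm, never from a script. Its argument "rows" is a list of rows, each an object of numbers: "wx", "wy", "wz": the turn, a rotation vector about the tool's x, y, z in rad; "dx", "dy", "dz": the shift along the tool's x, y, z in units of 40 mm (1.0 is 40 mm); "hand": the opening, from -1 (shut) to 1 (fully open). In form: [{"wx": .., "wy": .., "wz": .., "dx": .., "dy": .., "dz": .., "hand": ..}, ...]. A call has 1 to 20 rows; each row is the pose to reach, as a shift and turn from the pose commanded when the call began, along the tool's axes at that moment; what a row does not reach only later rows make up. A row lasts 1/8 s, in which the tool goes at most 62.5 mm and 10.7 degrees, less where a joint would pass 70% of its speed; a pose out of reach is approached as far as the arm can. A call with a gripper value outside its range is refused whole. The fingers move at their own pace and stop on an object; "force" is the grip in N (left out, the last holds). Time passes only in rows, so rows that repeat a pose let the fingers close. It gives the time, the measured TCP pose, the force, the opening and the grip force at its end, in the units of the state.
- read_state(): the state, without advancing time (a new reading comes with each control period).
- optics.camera(name): name is "scene" or "top"; returns a dict with "frame" (400x640x3 uint8, blue, green, red), "mtx" (3x3 intrinsics, pixels), "world_from_camera" (4x4, takes a point from camera to world coordinates). Camera axes: x right, y down, z forward; pixel columns grow to the right and rows downward; lengths in m; the calibration is good to about 2 mm. A picture is of the moment at which its call begins. There is no depth.
- r.sign_off(): hands the job in; it is judged then, once.
The state is a dict: "time_s": time; "joints": joint angles; "dq": joint speeds; "tau": joint torques, N m; "ee_pos": TCP position; "ee_rot": TCP orientation; "force": force on the tool from outside, world axes, zero at the start; "moment": the same for the moment, N m; "opening": finger opening in m; "gripper_force": force on a finger pad.
Only numpy, scipy, OpenCV 4.12 (cv2) and the standard library are available. Lean on these libraries where they do the work, as an engineer would, in place of code of your own. Each camera call takes 0.05 s, during which the arm holds its last target. There are 200 camera calls.

### The job

One of the four printed cover plates on the wooden board is misprinted: half of its black print is missing. Point at that plate by holding the fingertips just above its middle (a finger's width or two, without touching it) for two seconds, then press the red reject button fully down, let it come back up and move clear. Do not bring the fingertips down over any of the good plates, do not touch or move any plate or the magnifier, and leave the green button alone.

Things in the scene. Friction and masses are not known exactly. Their poses are not given: they have to be found in the camera images.
- board: fixed flat carrier board of brown wood, 270 (x) x 230 (y) x 10 mm, lying on the table; origin at the centre of its underside. The four plates lie on it in two rows of two, about 120 mm apart along its x and 100 mm along its y, in any order
- misprint: the misprinted cover plate: loose white plastic plate 90 (x) x 60 (y) x 6 mm; black print with a ragged edge covers only about half of it, towards its own -x end, the rest is bare white. Origin at the centre of its underside, z up
- misprint_top (a point): centre of the upper face of the misprinted plate, 16 mm above the table; z up
- good1: a good cover plate, the same loose 90 x 60 x 6 mm plate, but printed black all over inside a narrow white margin, with a grey window and three small white squares. Origin at the centre of its underside
- good1_top (a point): centre of the upper face of plate good1, 16 mm above the table; z up
- good2: a good cover plate, the same loose 90 x 60 x 6 mm plate, but printed black all over inside a narrow white margin, with a grey window and three small white squares. Origin at the centre of its underside
- good2_top (a point): centre of the upper face of plate good2, 16 mm above the table; z up
- good3: a good cover plate, the same loose 90 x 60 x 6 mm plate, but printed black all over inside a narrow white margin, with a grey window and three small white squares. Origin at the centre of its underside
- good3_top (a point): centre of the upper face of plate good3, 16 mm above the table; z up
- panel: fixed grey button box, 90 (x) x 180 (y) x 35 mm, to the robot's right of the board; origin at the centre of its underside. On top it has a red and a green push button side by side, about 90 mm apart, either one on the left
- reject (a joint): travel of the red button in m: 0 up, 0.006 fully down; pressed straight down, spring-loaded, needs about 5 N to be fully down and comes back up by itself
- reject_top (a point): centre of the upper face of the red button's cap (round, 36 mm across), 57 mm above the table when up; the cap stands 10 mm proud of a black round collar 52 mm across; moves down with the cap
- accept (a joint): travel of the green button in m, built like the red one: 0 up, 0.006 fully down
- accept_top (a point): centre of the upper face of the green button's cap (36 mm across)
- magnifier: loose black hand magnifier lying on the table to the left of the board (robot's left): round lens 64 mm across centred 55 mm along its +x, straight handle to -x, 162 mm long in all, 10 mm thick; origin on its underside, on its long axis
Mind the look-alikes: they are no part of the job. What is shaped like the good3 but orange or purple is not meant. Leave any blue look-alike of the good2 alone.

How it is judged:
By the outcome, as a careful person would: the job done as asked, in the order asked, and still so for the second after the job is handed in, with the robot touching nothing.
It also fails if it takes over 38 s, if anything falls off the work surface, if the arm or the gripper's body presses on something with over 40 N, if the wrist force passes 120 N, or if a joint passes its speed limit or range.

## Working session

There is one attempt and no reset: what is moved stays moved. The work goes in short steps, Python scripts to look and compute and a tool call to move; the robot and the scene stay as the last step left them, time stands still between calls to the robot, and variables do not carry over. Pictures are saved under pics/ and viewed, at most 10 in all, crops included, and the job is handed in when it is done.

Besides the shell and the picture viewer there is one more tool, called after ">>>" in YAML: its name, and indented under it one key for each argument. move_arm: Moves the arm, as the interface text tells. Its arguments: {"type":"object","properties":{"rows":{"type":"array","items":{"type":"object","properties":{"wx":{"type":"number"},"wy":{"type":"number"},"wz":{"type":"number"},"dx":{"type":"number"},"dy":{"type":"number"},"dz":{"type":"number"},"hand":{"type":"number"}}}},"force":{"type":"number"}},"required":["rows"]}

```bash
mkdir -p pics; python3 - <<'E'
from plant import read_state, optics, r
import cv2,numpy as np
s=read_state(); print(s["time_s"],s["ee_pos"],np.round(s["ee_rot"],3).tolist(),s["opening"])
for n in("top","scene"):
    c=optics.camera(n); cv2.imwrite(f"pics/{n}0.png",c["frame"]); np.savez(f"{n}0.npz",**c)
    print(n,np.round(c["mtx"],1).tolist(),np.round(c["world_from_camera"],3).tolist())
E
```

```text
0.0 [ 0.20536433 -0.50988706  0.24944841] [[0.928, 0.374, -0.0], [0.374, -0.928, 0.001], [0.0, -0.001, -1.0]] 0.08566111000262591
top [[458.7, 0.0, 323.6], [0.0, 458.7, 199.2], [0.0, 0.0, 1.0]] [[0.024, -0.989, 0.146, 0.383], [-1.0, -0.026, -0.007, 0.02], [0.011, -0.146, -0.989, 1.073], [0.0, 0.0, 0.0, 1.0]]
scene [[491.8, 0.0, 323.5], [0.0, 491.8, 197.0], [0.0, 0.0, 1.0]] [[0.683, 0.433, -0.588, 1.213], [0.73, -0.427, 0.533, -0.603], [-0.02, -0.794, -0.608, 0.787], [0.0, 0.0, 0.0, 1.0]]
```

View pics/top0.png

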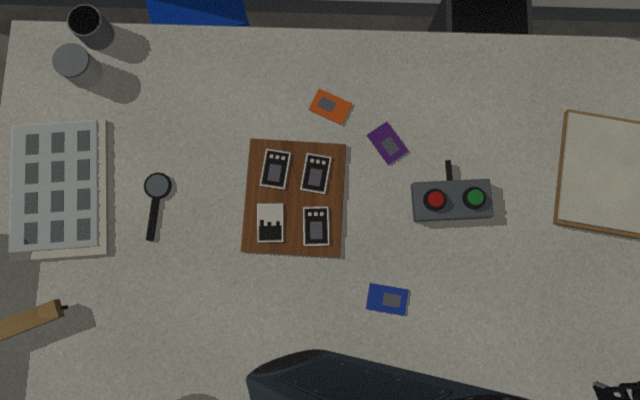

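View pics/scene0.png

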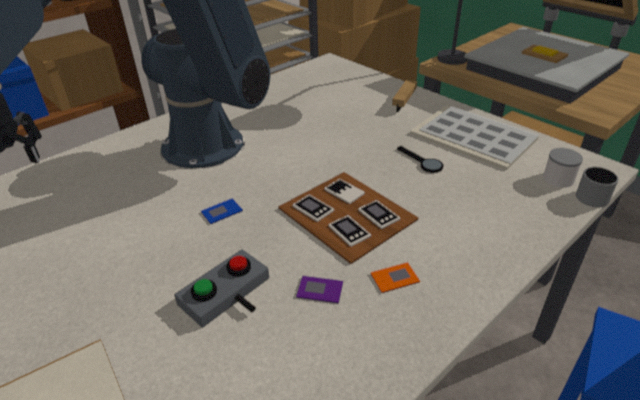

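In the top view the four plates on the board are at (276,169), (316,173), (316,226) and (270,223). Only (270,223) is half bare, so it is the misprint; it appears at about (345,190) in the scene view. The red button is at (436,199) and the green at (475,197). The blue, purple and orange look-alikes lie off the board.

```bash
cat > h.py <<'E'
import cv2,numpy as np
def ray(c,p):
    d=np.linalg.inv(c["mtx"])@[p[0],p[1],1.]; T=c["world_from_camera"]; return T[:3,3],T[:3,:3]@d
def plane(c,p,z):
    o,d=ray(c,p); return o+d*(z-o[2])/d[2]
def tri(c1,p1,c2,p2):
    o1,d1=ray(c1,p1);o2,d2=ray(c2,p2)
    s=np.linalg.lstsq(np.c_[d1,-d2],o2-o1,rcond=None)[0]
    a,b=o1+s[0]*d1,o2+s[1]*d2; return (a+b)/2,np.linalg.norm(a-b)
E
python3 - <<'E'
from h import *
C={n:dict(np.load(n+"0.npz")) for n in("top","scene")}
roi={"top":(240,135,350,260),"scene":(275,170,420,262)}
def blobs(m,amin):
    n,l,st,ce=cv2.connectedComponentsWithStats(m.astype(np.uint8)); return [(st[i,4],ce[i],(l==i)) for i in range(1,n) if st[i,4]>=amin]
P={}
for n,c in C.items():
    f=c["frame"]; hsv=cv2.cvtColor(f,cv2.COLOR_BGR2HSV); H,S,V=cv2.split(hsv)
    for nm,hm in(("red",(H<8)|(H>172)),("green",(H>50)&(H<85))):
        m=hm&(S>130)&(V>60); x0=(400,170,500,225) if n=="top" else (170,245,275,325)
        k=np.zeros_like(m);k[x0[1]:x0[3],x0[0]:x0[2]]=1
        for a,ce,_ in blobs(m&k,60): print(n,nm,a,ce); P[n,nm]=ce
    x=roi[n]; k=np.zeros_like(m);k[x[1]:x[3],x[0]:x[2]]=1
    # board: brown hull; plates = non-brown inside the board hull
    br=((H>3)&(H<22)&(S>90)&k)
    b=max(blobs(br,500),key=lambda t:t[0])[2].astype(np.uint8)
    cn=cv2.findContours(b,cv2.RETR_CCOMP,cv2.CHAIN_APPROX_NONE)
    for q,h in zip(cn[0],cn[1][0]):
        if h[3]>=0 and cv2.contourArea(q)>250:
            mk=np.zeros_like(b);cv2.drawContours(mk,[q],-1,1,-1)
            rc=cv2.minAreaRect(q); bright=(V[mk>0]>100).mean()
            print(n,"plate",np.round(rc[0],1),np.round(rc[1],1),"mean",np.round(np.argwhere(mk).mean(0)[::-1],1),"bright",bright.round(2),"world",[plane(c,p,.016).round(4).tolist() for p in cv2.boxPoints(rc)], plane(c,np.argwhere(mk).mean(0)[::-1],.016).round(4))
            if (n=="top" and abs(rc[0][0]-270)<8 and rc[0][1]>200) or (n=="scene" and rc[0][1]<197 and abs(rc[0][0]-345)<10): P[n,"mis"]=np.argwhere(mk).mean(0)[::-1]
for nm in("red","green","mis"):
    if ("top",nm) in P and ("scene",nm) in P: print(nm,tri(C["top"],P["top",nm],C["scene"],P["scene",nm]),plane(C["top"],P["top",nm],.016 if nm=="mis" else .057))
f=C["top"]["frame"][135:260,235:355]; cv2.imwrite("pics/crop.png",cv2.resize(f,None,fx=4,fy=4,interpolation=cv2.INTER_CUBIC))
E
```

```text
top red 208 [435.49038462 198.52884615]
top green 188 [474.88829787 196.79787234]
top plate [316. 226.] [28. 42.] mean [315.9 225.8] bright 0.2 world [[0.4269, 0.0593, 0.016], [0.524, 0.0623, 0.016], [0.5257, -0.0027, 0.016], [0.4285, -0.0049, 0.016]] [0.4765 0.0289 0.016 ]
top plate [270.  222.5] [41. 28.] mean [269.9 222.5] bright 0.51 world [[0.5282, 0.1694, 0.016], [0.5299, 0.1044, 0.016], [0.435, 0.1009, 0.016], [0.4334, 0.165, 0.016]] [0.4814 0.135  0.016 ]
top plate [315.5 173.1] [28.5 40.9] mean [315.5 173.1] bright 0.21 world [[0.5572, 0.0728, 0.016], [0.6542, 0.0594, 0.016], [0.6442, -0.0072, 0.016], [0.5474, 0.0071, 0.016]] [0.6004 0.033  0.016 ]
top plate [275.  168.6] [28.4 40.9] mean [275.  168.6] bright 0.2 world [[0.565, 0.1673, 0.016], [0.6623, 0.1558, 0.016], [0.6528, 0.0891, 0.016], [0.5557, 0.1015, 0.016]] [0.6086 0.1285 0.016 ]
scene red 210 [237.83333333 262.6047619 ]
scene green 217 [202.80184332 286.30414747]
scene plate [349.  230.1] [41.1 24.5] mean [349.3 230.2] bright 0.41 world [[0.5535, -0.002, 0.016], [0.5296, 0.0754, 0.016], [0.6519, 0.057, 0.016], [0.
[... 311 characters left out ...]
rld [[0.4362, -0.0145, 0.016], [0.3955, 0.0589, 0.016], [0.5204, 0.063, 0.016], [0.5533, -0.0068, 0.016]] [0.4797 0.0243 0.016 ]
scene plate [344.  190.5] [39.3 20.1] mean [344.1 190.7] bright 0.68 world [[0.4417, 0.0907, 0.016], [0.4007, 0.1652, 0.016], [0.5263, 0.1693, 0.016], [0.5597, 0.0984, 0.016]] [0.4849 0.1298 0.016 ]
red (array([ 0.54113135, -0.24084946,  0.05124783]), np.float64(0.002538795073115498)) [ 0.54093507 -0.23831491  0.057     ]
green (array([ 0.54736816, -0.33020721,  0.05157409]), np.float64(0.0027108352437901838)) [ 0.54718789 -0.32715787  0.057     ]
mis (array([0.48119805, 0.1347945 , 0.01158698]), np.float64(0.0018101717016497279)) [0.48136439 0.13502358 0.016     ]
```

View pics/crop.png

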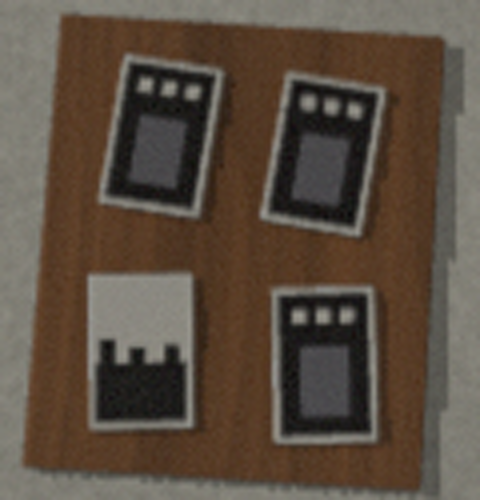

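The crop confirms it: the lower-left plate (top view (270,222)) is bare white on its upper half and ragged black below. The other three are fully printed with a window and three squares. The triangulated misprint is about (0.482, 0.133) and the red button about (0.541, -0.239); spacing and sizes agree with the text. Next I shut the fingers and travel high to the misprint.

>>> move_arm:
  rows:
    - {"dx":0.6,"dy":-0.6,"dz":0,"hand":-1}
    - {"dx":1.4,"dy":-1.4,"dz":0,"hand":-1}
    - {"dx":2.3,"dy":-2.3,"dz":0,"hand":-1}
    - {"dx":3.2,"dy":-3.2,"dz":0,"hand":-1}
    - {"dx":4.1,"dy":-4.1,"dz":0,"hand":-1}
    - {"dx":5.0,"dy":-5.0,"dz":0,"hand":-1}
    - {"dx":5.9,"dy":-5.9,"dz":0,"hand":-1}
    - {"dx":6.8,"dy":-6.8,"dz":0,"hand":-1}
    - {"dx":7.7,"dy":-7.7,"dz":0,"hand":-1}
    - {"dx":8.6,"dy":-8.6,"dz":0,"hand":-1}
    - {"dx":9.5,"dy":-9.5,"dz":0,"hand":-1}
    - {"dx":10.4,"dy":-10.3,"dz":0,"hand":-1}
    - {"dx":11.2,"dy":-11.1,"dz":0,"hand":-1}
    - {"dx":11.9,"dy":-11.8,"dz":0,"hand":-1}
    - {"dx":12.3,"dy":-12.2,"dz":0,"hand":-1}
    - {"dx":12.43,"dy":-12.33,"dz":0,"hand":-1}
    - {"dx":12.43,"dy":-12.33,"dz":0,"hand":-1}
    - {"dx":12.43,"dy":-12.33,"dz":0,"hand":-1}

```text
validation failed for argument at $.ro...
```

>>> move_arm:
  rows:
    - {"wx":0.0,"wy":0.0,"wz":0.0,"dx":0.6,"dy":-0.6,"dz":0.0,"hand":-1.0}
    - {"wx":0.0,"wy":0.0,"wz":0.0,"dx":1.4,"dy":-1.4,"dz":0.0,"hand":-1.0}

```text
time_s: 0.35
ee_pos: [0.2365, -0.4366, 0.2495]
ee_rot: [[0.928, 0.372, -0.0], [0.372, -0.928, 0.001], [0.0, -0.001, -1.0]]
force: [0.3, -0.0, 1.4]
opening: 0.0512
gripper_force: 0.0
```

>>> move_arm:
  rows:
    - {"wx":0.0,"wy":0.0,"wz":0.0,"dx":0.9,"dy":-0.9,"dz":0.0,"hand":-1.0}
    - {"wx":0.0,"wy":0.0,"wz":0.0,"dx":1.9,"dy":-1.9,"dz":0.0,"hand":-1.0}
    - {"wx":0.0,"wy":0.0,"wz":0.0,"dx":2.9,"dy":-2.9,"dz":0.0,"hand":-1.0}
    - {"wx":0.0,"wy":0.0,"wz":0.0,"dx":3.9,"dy":-3.9,"dz":0.0,"hand":-1.0}
    - {"wx":0.0,"wy":0.0,"wz":0.0,"dx":4.9,"dy":-4.9,"dz":0.0,"hand":-1.0}
    - {"wx":0.0,"wy":0.0,"wz":0.0,"dx":5.9,"dy":-5.9,"dz":0.0,"hand":-1.0}
    - {"wx":0.0,"wy":0.0,"wz":0.0,"dx":6.9,"dy":-6.9,"dz":0.0,"hand":-1.0}
    - {"wx":0.0,"wy":0.0,"wz":0.0,"dx":7.9,"dy":-7.9,"dz":0.0,"hand":-1.0}
    - {"wx":0.0,"wy":0.0,"wz":0.0,"dx":8.9,"dy":-8.9,"dz":0.0,"hand":-1.0}
    - {"wx":0.0,"wy":0.0,"wz":0.0,"dx":9.8,"dy":-9.8,"dz":0.0,"hand":-1.0}
    - {"wx":0.0,"wy":0.0,"wz":0.0,"dx":10.5,"dy":-10.4,"dz":0.0,"hand":-1.0}
    - {"wx":0.0,"wy":0.0,"wz":0.0,"dx":11.0,"dy":-10.9,"dz":0.0,"hand":-1.0}
    - {"wx":0.0,"wy":0.0,"wz":0.0,"dx":11.0,"dy":-10.9,"dz":0.0,"hand":-1.0}
    - {"wx":0.0,"wy":0.0,"wz":0.0,"dx":11.0,"dy":-10.9,"dz":0.0,"hand":-1.0}

```text
time_s: 2.1
ee_pos: [0.4814, 0.131, 0.2497]
ee_rot: [[0.928, 0.374, -0.001], [0.374, -0.928, -0.0], [-0.001, -0.0, -1.0]]
force: [0.5, 0.2, -0.2]
opening: -0.0001
gripper_force: 0.0
```

>>> move_arm:
  rows:
    - {"wx":0.0,"wy":0.0,"wz":0.0,"dx":0.03,"dy":-0.06,"dz":0.5,"hand":-1.0}
    - {"wx":0.0,"wy":0.0,"wz":0.0,"dx":0.03,"dy":-0.06,"dz":1.2,"hand":-1.0}
    - {"wx":0.0,"wy":0.0,"wz":0.0,"dx":0.03,"dy":-0.06,"dz":2.0,"hand":-1.0}
    - {"wx":0.0,"wy":0.0,"wz":0.0,"dx":0.03,"dy":-0.06,"dz":2.8,"hand":-1.0}
    - {"wx":0.0,"wy":0.0,"wz":0.0,"dx":0.03,"dy":-0.06,"dz":3.5,"hand":-1.0}
    - {"wx":0.0,"wy":0.0,"wz":0.0,"dx":0.03,"dy":-0.06,"dz":4.1,"hand":-1.0}
    - {"wx":0.0,"wy":0.0,"wz":0.0,"dx":0.03,"dy":-0.06,"dz":4.5,"hand":-1.0}
    - {"wx":0.0,"wy":0.0,"wz":0.0,"dx":0.03,"dy":-0.06,"dz":4.75,"hand":-1.0}
    - {"wx":0.0,"wy":0.0,"wz":0.0,"dx":0.03,"dy":-0.06,"dz":4.75,"hand":-1.0}
    - {"wx":0.0,"wy":0.0,"wz":0.0,"dx":0.03,"dy":-0.06,"dz":4.75,"hand":-1.0}

```text
time_s: 3.35
ee_pos: [0.4824, 0.1342, 0.0606]
ee_rot: [[0.928, 0.374, 0.001], [0.374, -0.928, 0.0], [0.001, 0.0, -1.0]]
force: [0.4, -0.5, -0.5]
opening: -0.0003
gripper_force: 0.0
```

```bash
python3 - <<'E'
from plant import read_state, optics
import cv2,numpy as np
a=optics.camera("scene")["frame"];s=read_state();print(s["time_s"],s["ee_pos"],s["force"])
cv2.imwrite("pics/hold.png",cv2.resize(a[110:260,260:440],None,fx=4,fy=4,interpolation=cv2.INTER_CUBIC))
E
```

```text
3.4 [0.4823903  0.13422429 0.06064874] [0.39552969 0.00812116 0.08715048]
```

View pics/hold.png

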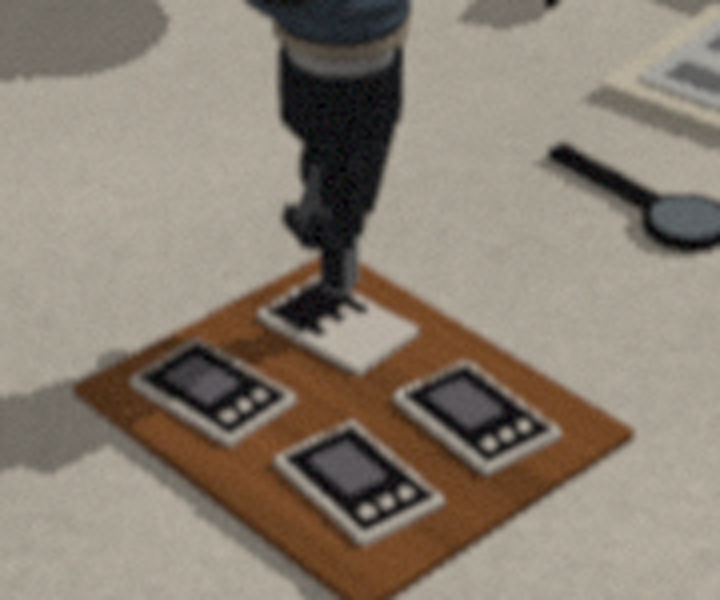

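The scene crop shows the shut fingertips at about image (345,183). That is just above the plate middle (344,191) with a gap of roughly 20–25 mm and no contact. I lower 3 mm and hold for 2.5 s.

>>> move_arm:
  rows:
    - {"wx":0.0,"wy":0.0,"wz":0.0,"dx":0.0,"dy":0.0,"dz":0.08,"hand":-1.0}
    - {"wx":0.0,"wy":0.0,"wz":0.0,"dx":0.0,"dy":0.0,"dz":0.08,"hand":-1.0}
    - {"wx":0.0,"wy":0.0,"wz":0.0,"dx":0.0,"dy":0.0,"dz":0.08,"hand":-1.0}
    - {"wx":0.0,"wy":0.0,"wz":0.0,"dx":0.0,"dy":0.0,"dz":0.08,"hand":-1.0}
    - {"wx":0.0,"wy":0.0,"wz":0.0,"dx":0.0,"dy":0.0,"dz":0.08,"hand":-1.0}
    - {"wx":0.0,"wy":0.0,"wz":0.0,"dx":0.0,"dy":0.0,"dz":0.08,"hand":-1.0}
    - {"wx":0.0,"wy":0.0,"wz":0.0,"dx":0.0,"dy":0.0,"dz":0.08,"hand":-1.0}
    - {"wx":0.0,"wy":0.0,"wz":0.0,"dx":0.0,"dy":0.0,"dz":0.08,"hand":-1.0}
    - {"wx":0.0,"wy":0.0,"wz":0.0,"dx":0.0,"dy":0.0,"dz":0.08,"hand":-1.0}
    - {"wx":0.0,"wy":0.0,"wz":0.0,"dx":0.0,"dy":0.0,"dz":0.08,"hand":-1.0}
    - {"wx":0.0,"wy":0.0,"wz":0.0,"dx":0.0,"dy":0.0,"dz":0.08,"hand":-1.0}
    - {"wx":0.0,"wy":0.0,"wz":0.0,"dx":0.0,"dy":0.0,"dz":0.08,"hand":-1.0}
    - {"wx":0.0,"wy":0.0,"wz":0.0,"dx":0.0,"dy":0.0,"dz":0.08,"hand":-1.0}
    - {"wx":0.0,"wy":0.0,"wz":0.0,"dx":0.0,"dy":0.0,"dz":0.08,"hand":-1.0}
    - {"wx":0.0,"wy":0.0,"wz":0.0,"dx":0.0,"dy":0.0,"dz":0.08,"hand":-1.0}
    - {"wx":0.0,"wy":0.0,"wz":0.0,"dx":0.0,"dy":0.0,"dz":0.08,"hand":-1.0}
    - {"wx":0.0,"wy":0.0,"wz":0.0,"dx":0.0,"dy":0.0,"dz":0.08,"hand":-1.0}
    - {"wx":0.0,"wy":0.0,"wz":0.0,"dx":0.0,"dy":0.0,"dz":0.08,"hand":-1.0}
    - {"wx":0.0,"wy":0.0,"wz":0.0,"dx":0.0,"dy":0.0,"dz":0.08,"hand":-1.0}
    - {"wx":0.0,"wy":0.0,"wz":0.0,"dx":0.0,"dy":0.0,"dz":0.08,"hand":-1.0}

```text
time_s: 5.9
ee_pos: [0.482, 0.1342, 0.0568]
ee_rot: [[0.928, 0.374, 0.0], [0.374, -0.928, 0.0], [0.0, -0.0, -1.0]]
force: [-0.1, 0.5, 0.1]
opening: -0.0
gripper_force: 0.0
```

>>> move_arm:
  rows:
    - {"wx":0.0,"wy":0.0,"wz":0.0,"dx":0.0,"dy":0.0,"dz":-0.6,"hand":-1.0}
    - {"wx":0.0,"wy":0.0,"wz":0.0,"dx":0.0,"dy":0.0,"dz":-1.5,"hand":-1.0}
    - {"wx":0.0,"wy":0.0,"wz":0.0,"dx":0.0,"dy":0.0,"dz":-2.5,"hand":-1.0}
    - {"wx":0.0,"wy":0.0,"wz":0.0,"dx":0.0,"dy":0.0,"dz":-3.5,"hand":-1.0}
    - {"wx":0.0,"wy":0.0,"wz":0.0,"dx":-0.1,"dy":0.5,"dz":-4.0,"hand":-1.0}
    - {"wx":0.0,"wy":0.0,"wz":0.0,"dx":-0.3,"dy":1.4,"dz":-4.0,"hand":-1.0}
    - {"wx":0.0,"wy":0.0,"wz":0.0,"dx":-0.6,"dy":2.6,"dz":-4.0,"hand":-1.0}
    - {"wx":0.0,"wy":0.0,"wz":0.0,"dx":-0.9,"dy":3.8,"dz":-4.0,"hand":-1.0}
    - {"wx":0.0,"wy":0.0,"wz":0.0,"dx":-1.2,"dy":5.0,"dz":-4.0,"hand":-1.0}
    - {"wx":0.0,"wy":0.0,"wz":0.0,"dx":-1.4,"dy":6.2,"dz":-4.0,"hand":-1.0}
    - {"wx":0.0,"wy":0.0,"wz":0.0,"dx":-1.7,"dy":7.4,"dz":-4.0,"hand":-1.0}
    - {"wx":0.0,"wy":0.0,"wz":0.0,"dx":-1.9,"dy":8.4,"dz":-4.0,"hand":-1.0}
    - {"wx":0.0,"wy":0.0,"wz":0.0,"dx":-2.1,"dy":9.0,"dz":-4.0,"hand":-1.0}
    - {"wx":0.0,"wy":0.0,"wz":0.0,"dx":-2.12,"dy":9.2,"dz":-4.0,"hand":-1.0}
    - {"wx":0.0,"wy":0.0,"wz":0.0,"dx":-2.12,"dy":9.2,"dz":-4.0,"hand":-1.0}
    - {"wx":0.0,"wy":0.0,"wz":0.0,"dx":-2.12,"dy":9.2,"dz":-4.0,"hand":-1.0}

```text
time_s: 7.9
ee_pos: [0.5408, -0.2378, 0.2168]
ee_rot: [[0.927, 0.374, -0.0], [0.374, -0.927, 0.0], [-0.0, -0.0, -1.0]]
force: [0.3, 0.6, -0.4]
opening: 0.0
gripper_force: 0.0
```

>>> move_arm:
  rows:
    - {"wx":0.0,"wy":0.0,"wz":0.0,"dx":0.0,"dy":0.03,"dz":0.6,"hand":-1.0}
    - {"wx":0.0,"wy":0.0,"wz":0.0,"dx":0.0,"dy":0.03,"dz":1.4,"hand":-1.0}
    - {"wx":0.0,"wy":0.0,"wz":0.0,"dx":0.0,"dy":0.03,"dz":2.2,"hand":-1.0}
    - {"wx":0.0,"wy":0.0,"wz":0.0,"dx":0.0,"dy":0.03,"dz":2.8,"hand":-1.0}
    - {"wx":0.0,"wy":0.0,"wz":0.0,"dx":0.0,"dy":0.03,"dz":3.05,"hand":-1.0}
    - {"wx":0.0,"wy":0.0,"wz":0.0,"dx":0.0,"dy":0.03,"dz":3.05,"hand":-1.0}
    - {"wx":0.0,"wy":0.0,"wz":0.0,"dx":0.0,"dy":0.03,"dz":3.05,"hand":-1.0}

```text
time_s: 8.78
ee_pos: [0.5418, -0.2401, 0.0959]
ee_rot: [[0.928, 0.374, 0.001], [0.374, -0.928, -0.001], [0.001, 0.001, -1.0]]
force: [0.8, -0.2, 0.0]
opening: -0.0001
gripper_force: 0.0
```

```bash
python3 - <<'E'
from plant import read_state, optics
import cv2,numpy as np
s=read_state();a=optics.camera("scene")["frame"][190:330,150:300];b=optics.camera("top")["frame"][130:270,370:520];print(s["time_s"],s["ee_pos"],s["force"])
cv2.imwrite("pics/pre.png",cv2.resize(np.vstack([a,b]),None,fx=2.1,fy=2.1,interpolation=cv2.INTER_CUBIC))
E
```

```text
8.775 [ 0.54177543 -0.24007002  0.09588479] [ 0.82819609 -0.23475411  0.01197698]
```

View pics/pre.png

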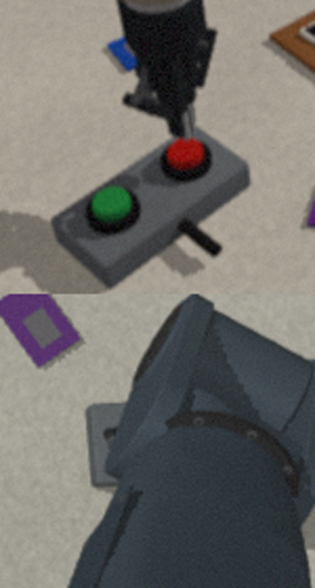

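The fingertips are centred just above the red cap, at image (237,256), and clear of the green one. Next is a slow press.

>>> move_arm:
  rows:
    - {"wx":0.0,"wy":0.0,"wz":0.0,"dx":0.0,"dy":0.0,"dz":0.15,"hand":-1.0}
    - {"wx":0.0,"wy":0.0,"wz":0.0,"dx":0.0,"dy":0.0,"dz":0.3,"hand":-1.0}
    - {"wx":0.0,"wy":0.0,"wz":0.0,"dx":0.0,"dy":0.0,"dz":0.4,"hand":-1.0}
    - {"wx":0.0,"wy":0.0,"wz":0.0,"dx":0.0,"dy":0.0,"dz":0.5,"hand":-1.0}
    - {"wx":0.0,"wy":0.0,"wz":0.0,"dx":0.0,"dy":0.0,"dz":0.55,"hand":-1.0}
    - {"wx":0.0,"wy":0.0,"wz":0.0,"dx":0.0,"dy":0.0,"dz":0.6,"hand":-1.0}
    - {"wx":0.0,"wy":0.0,"wz":0.0,"dx":0.0,"dy":0.0,"dz":0.6,"hand":-1.0}

```text
time_s: 9.75
ee_pos: [0.5412, -0.24, 0.0709]
ee_rot: [[0.928, 0.374, -0.0], [0.374, -0.928, 0.0], [-0.0, -0.0, -1.0]]
force: [-2.3, 1.4, 3.9]
opening: -0.0
gripper_force: 2.1
```

>>> move_arm:
  rows:
    - {"wx":0.0,"wy":0.0,"wz":0.0,"dx":0.0,"dy":0.0,"dz":0.03,"hand":-1.0}
    - {"wx":0.0,"wy":0.0,"wz":0.0,"dx":0.0,"dy":0.0,"dz":0.05,"hand":-1.0}
    - {"wx":0.0,"wy":0.0,"wz":0.0,"dx":0.0,"dy":0.0,"dz":0.05,"hand":-1.0}

```text
time_s: 10.12
ee_pos: [0.5412, -0.24, 0.0696]
ee_rot: [[0.928, 0.374, 0.0], [0.374, -0.928, -0.0], [-0.0, 0.0, -1.0]]
force: [-5.7, 3.0, 12.5]
opening: 0.0
gripper_force: 6.7
```

The force rises steeply at TCP z 0.0696, so the button is on its stop. I add a small margin, hold briefly, then lift clear.

>>> move_arm:
  rows:
    - {"wx":0.0,"wy":0.0,"wz":0.0,"dx":0.0,"dy":0.0,"dz":0.02,"hand":-1.0}
    - {"wx":0.0,"wy":0.0,"wz":0.0,"dx":0.0,"dy":0.0,"dz":0.02,"hand":-1.0}
    - {"wx":0.0,"wy":0.0,"wz":0.0,"dx":0.0,"dy":0.0,"dz":0.02,"hand":-1.0}

```text
time_s: 10.5
ee_pos: [0.5413, -0.2401, 0.0695]
ee_rot: [[0.928, 0.374, 0.0], [0.374, -0.928, -0.0], [0.0, 0.0, -1.0]]
force: [-8.5, 3.8, 20.5]
opening: 0.0002
gripper_force: 10.5
```

>>> move_arm:
  rows:
    - {"wx":0.0,"wy":0.0,"wz":0.0,"dx":0.0,"dy":0.0,"dz":-0.1,"hand":-1.0}
    - {"wx":0.0,"wy":0.0,"wz":0.0,"dx":0.0,"dy":0.0,"dz":-0.25,"hand":-1.0}
    - {"wx":0.0,"wy":0.0,"wz":0.0,"dx":0.0,"dy":0.0,"dz":-0.6,"hand":-1.0}
    - {"wx":0.0,"wy":0.0,"wz":0.0,"dx":0.0,"dy":0.0,"dz":-1.3,"hand":-1.0}
    - {"wx":0.0,"wy":0.0,"wz":0.0,"dx":0.0,"dy":0.0,"dz":-2.2,"hand":-1.0}
    - {"wx":0.0,"wy":0.0,"wz":0.0,"dx":0.0,"dy":0.0,"dz":-3.0,"hand":-1.0}
    - {"wx":0.0,"wy":0.0,"wz":0.0,"dx":0.0,"dy":0.0,"dz":-3.5,"hand":-1.0}
    - {"wx":0.0,"wy":0.0,"wz":0.0,"dx":0.0,"dy":0.0,"dz":-3.5,"hand":-1.0}
    - {"wx":0.0,"wy":0.0,"wz":0.0,"dx":0.0,"dy":0.0,"dz":-3.5,"hand":-1.0}

```text
time_s: 11.62
ee_pos: [0.5409, -0.2398, 0.2072]
ee_rot: [[0.928, 0.374, -0.001], [0.374, -0.928, 0.0], [-0.001, -0.001, -1.0]]
force: [-0.1, -0.3, -0.3]
opening: 0.0002
gripper_force: 0.0
```

```bash
python3 - <<'E'
from plant import read_state, optics
import cv2,numpy as np
s=read_state();a=optics.camera("scene")["frame"];print(s["time_s"],s["ee_pos"],s["force"],np.abs(s["dq"]).max())
o=np.load("scene0.npz")["frame"]
cv2.imwrite("pics/end.png",cv2.resize(np.hstack([o[140:330,160:440],a[140:330,160:440]]),None,fx=1.42,fy=1.42))
E
```

```text
11.625 [ 0.54089974 -0.23980829  0.20723624] [-0.07971311 -0.30916527 -0.25052703] 0.6282300559065734
```

View pics/end.png

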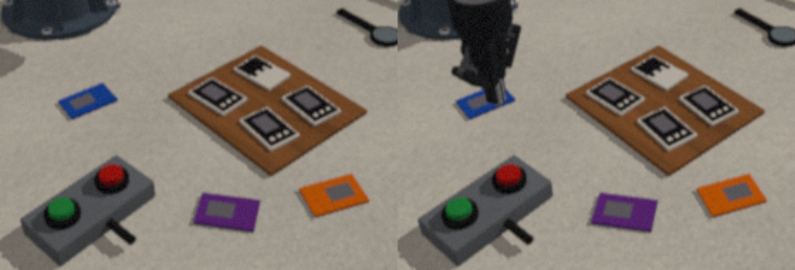

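In the before/after crops every plate, the look-alikes and the magnifier are unchanged. The red button is back up and the arm is clear.

```bash
python3 -c "
from plant import r
print(r.sign_off())"
```

```text
the job is handed in; nothing more can be done
None
```

I held the fingertips about 20 mm above the misprinted plate for roughly 2.5 s, then pressed the red reject button to its stop (about 20 N) and let it come back up; nothing else was touched or moved, the arm is clear, and the job was handed in at about 11.6 s.

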